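# Small kit back into its fitted blocks

### The arm

A 6-joint arm with a two-finger parallel gripper is mounted at the origin on a cart in front of the work surface, level with it; the furniture and walls round the work are solid. World frame = base frame: x ahead of the robot, y to its left, z up, the work surface at z = 0. Lengths are in m, angles in rad, forces in N, time in s.
With the tool pointing down it reaches from about 0.35 to 0.85 m from the base axis. Payload 8.1 kg.
Tool frame: the origin (TCP) lies on the centre line of the jaws, within the pads' length; the fingertips stand 17 mm ahead of it and the grasp point (between the pads) lies 2 mm behind it; z points along the fingers, y is the line along which they close (so a half turn about z gives the same grasp; the last joint's range is limited). The gripper opens to 93 mm and grips with 3 to 60 N. Pads are 15 mm wide; open, the fingers measure 128 mm over their backs; the gripper's body (75 mm by 188 mm) begins 65 mm behind the grasp point.
Start: joints at [-1.22, 0.13, 1.488, -0, 1.523, -0.085], TCP at [0.253, -0.544, 0.236] pointing down, gripper open.
Joint ranges: [-2.96, 2.96], [-0.89, 2.26], [0.02, 2.5], [-1.34, 4.48], [0, 2.73], [-2.66, 2.66]. Speed limits (rad/s): [2.39, 2.39, 2.79, 3.14, 3.14, 3.14].

### API

Orientations are given as a rotation vector (axis times angle).
In Python, from plant import status, eyes, robot gives the robot as it stands. The module is installed in compiled form; this text tells all that it offers.
- The arm moves only by the tool servo_tool, never from a script. Its argument "plan" is text: rows parted by semicolons, each of 4 numbers parted by spaces: the shift along the tool's x, y, z in m, then the turn about the tool's z in degrees. A call has 1 to 12 rows; each row is the pose to reach, as a shift and turn from the pose commanded when the call began, along the tool's axes at that moment; what a row does not reach only later rows make up. A row lasts 1/12 s, in which the tool goes at most 41.7 mm and 7.16 degrees, less where a joint would pass 70% of its speed; a pose out of reach is approached as far as the arm can. A call with a gripper value outside its range is refused whole. "grip" is the closure, from -1 (fully open) to 1 (shut), set as the call begins (left out, the last holds). The fingers move at their own pace and stop on an object; "grip_force" is the grip in N (left out, the last holds). Time passes only in rows, so rows that repeat a pose let the fingers close. It gives the time, the measured TCP pose, the force, the opening and the grip force at its end, in the units of the state.
- status.read_state(): the state, without advancing time (a new reading comes with each control period).
- eyes.read_camera(name): name is "side" or "top" or "wrist"; returns a dict with "image" (400x640x3 uint8, blue, green, red), "fovy" (degrees; the focal length in pixels is half the picture's height over the tangent of half this angle, whatever the lens; pixels are square), "cx", "cy" (the principal point, pixels), "world_from_camera" (4x4, takes a point from camera to world coordinates); the wrist camera has in their place "hand_eye" (4x4, takes a point from camera to tool coordinates, whose origin is the TCP and whose axes are the flange's). Camera axes: x right, y down, z forward; pixel columns grow to the right and rows downward; lengths in m; the calibration is good to about 2 mm. A picture is of the moment at which its call begins: read the wrist's pose just before it. There is no depth.
- robot.close_job(): hands the job in; it is judged then, once.
The state is a dict: "t": time; "q": joint angles; "dq": joint speeds; "joint_torque": joint torques, N m; "tool_pos": TCP position; "orientation": TCP orientation; "force": force on the tool from outside, world axes, zero at the start; "wrist_torque": the same for the moment, N m; "opening": finger opening in m; "gripper_force": force on a finger pad.
Only numpy, scipy, OpenCV 4.12 (cv2) and the standard library are available. Lean on these libraries where they do the work, as an engineer would, in place of code of your own. Each camera call takes 0.05 s, during which the arm holds its last target. There are 200 camera calls.

### The job

Put the four small things lying about the bench, the tape measure, the padlock, the slim square carton and the little black tape roll, back into the plywood blocks whose pockets match them in shape and size: tape measure in the large rectangular pocket, padlock in the small rectangular one, carton in the square one, tape roll in the round one. Each must sit level on the floor of its pocket, the same way up as it is now. Do not knock over the spark plug that stands among them.

Things in the scene. Friction and masses are not known exactly. Their poses are not given: they have to be found in the camera images.
- tape_measure: Yellow tape measure standing on its edge; loose. Bounding box 38 x 78 x 64 mm, its long side along its y; the case is 36 mm thick along x (x -17 to 19, y -29 to 39) with flat upright sides, and a small tongue 4 to 8 mm above the bench sticks out to y = -39. Origin: centre of the bounding box's underside; z up. 0.15 to 0.31 kg.
- padlock: Brass padlock standing upright with its steel shackle up; loose. 22 x 44 x 70 mm: the body is a block 22 (x) by 44 (y) by 38 mm high, the shackle a loop 8 mm thick in the y-z plane above it. Origin: centre of the underside; z up. 0.10 to 0.21 kg.
- carton: Slim upright yellow and white cardboard carton, square, 25 x 25 x 72 mm; loose. Origin: centre of the underside; x and y along its sides, z up. 14 to 28 g.
- tape_roll: Small roll of black tape lying flat, 53 mm across (x -24 to 27, y -26 to 26 mm) and 19 mm high; loose. Its centre is solid to the touch (grip over the outside). Origin: centre of the underside; z up. 35 to 70 g. (The big grey roll, 100 mm across, is not part of the job.)
- block_large: Plywood storage block, fixed to the bench, 74 x 114 mm and 10 mm thick, with one rectangular 54 (x) x 94 (y) mm pocket, 6 mm deep and lined black, in the middle of its top. Holds the tape measure. Origin: centre of the underside (the pocket floor is 4 mm, the block's top 10 mm above it); z up, y along the pocket's long side.
- block_small: Plywood storage block, fixed to the bench, 58 x 80 mm and 10 mm thick, with one rectangular 38 (x) x 60 (y) mm pocket, 6 mm deep and lined black, in the middle of its top. Holds the padlock. Origin: centre of the underside (the pocket floor is 4 mm, the block's top 10 mm above it); z up, y along the pocket's long side.
- block_square: Plywood storage block, fixed to the bench, 62 x 62 mm and 10 mm thick, with one square 41 x 41 mm pocket, 6 mm deep and lined black, in the middle of its top. Holds the carton. Origin: centre of the underside (the pocket floor is 4 mm, the block's top 10 mm above it); z up, x and y along the pocket's sides.
- block_round: Plywood storage block, fixed to the bench, 90 x 90 mm and 10 mm thick, with one round, 69 mm wide pocket, 6 mm deep and lined black, in the middle of its top. Holds the tape roll. Origin: centre of the underside (the pocket floor is 4 mm, the block's top 10 mm above it); z up.
- spark_plug: Bare metal spark plug, 23 mm across and 58 mm high, standing loose on its thread in the middle of the work; to be left standing (the hex bolt standing on its head nearer the vice is another thing). Nothing between the places of work is taller than the blue vice, 150 mm. Origin: centre of the underside; z up.

How it is judged:
At the end, for the whole second after the job is handed in: Each of the four things is in its own pocket: its origin within 12 mm (horizontally) of the block's centre and less than 7 mm above the block's underside (the pocket floor is at 4 mm), upright within 0.12 rad, and at rest (under 0.02 m/s) (horizontal distance between tape_measure and block_large below 0.012 m and z of tape_measure in the frame of block_large between 0 and 0.007 m and angle between each of tape_measure, padlock, carton, tape_roll's own z axis and vertical below 0.12 rad and linear speed of each of tape_measure, padlock, carton, tape_roll below 0.02 m/s and horizontal distance between padlock and block_small below 0.012 m and z of padlock in the frame of block_small between 0 and 0.007 m and horizontal distance between carton and block_square below 0.012 m and z of carton in the frame of block_square between 0 and 0.007 m and horizontal distance between tape_roll and block_round below 0.012 m and z of tape_roll in the frame of block_round between 0 and 0.007 m); the robot touches nothing.
It fails at once if the spark plug is knocked over (tilted more than 0.5 rad) (angle between spark_plug's own z axis and vertical above 0.5 rad).
It also fails if it takes over 118 s, if anything falls off the work surface, if the arm or the gripper's body presses on something with over 40 N, if the wrist force passes 120 N, or if a joint passes its speed limit or range.

## Working session

There is one attempt and no reset: what is moved stays moved. The work goes in short steps, Python scripts to look and compute and a tool call to move; the robot and the scene stay as the last step left them, time stands still between calls to the robot, and variables do not carry over. Pictures are saved under pics/ and viewed, at most 14 in all, crops included, and the job is handed in when it is done.

Besides the shell and the picture viewer there is one more tool, called by a JSON object that holds its "op" and its "data". servo_tool: Moves the arm, as the interface text tells. Its arguments: {"type":"object","properties":{"plan":{"type":"string"},"grip":{"type":"number"},"grip_force":{"type":"number"}},"required":["plan"]}

```bash
mkdir -p pics; cat > h.py <<'E'
import numpy as np, cv2
from plant import status, eyes, robot
from scipy.spatial.transform import Rotation as R
def snap(name,fn=None):
    s=status.read_state(); c=eyes.read_camera(name)
    if name=="wrist":
        T=np.eye(4); T[:3,:3]=R.from_rotvec(s["orientation"]).as_matrix(); T[:3,3]=s["tool_pos"]
        c["world_from_camera"]=T@np.array(c["hand_eye"])
    if fn: cv2.imwrite("pics/"+fn,c["image"]); np.savez("pics/"+fn+".npz",**{k:v for k,v in c.items()})
    return c
def load(fn): return dict(np.load("pics/"+fn+".npz"))
def ray(c,u,v,z):
    f=200/np.tan(np.radians(float(c["fovy"]))/2); W=np.array(c["world_from_camera"])
    d=W[:3,:3]@np.array([(u-c["cx"])/f,(v-c["cy"])/f,1]); o=W[:3,3]
    return (o+d*(z-o[2])/d[2])
def proj(c,p):
    f=200/np.tan(np.radians(float(c["fovy"]))/2); W=np.array(c["world_from_camera"])
    q=W[:3,:3].T@(np.array(p)-W[:3,3]); return float(c["cx"])+f*q[0]/q[2],float(c["cy"])+f*q[1]/q[2]
E
python3 - <<'E'
from h import *
for n in ("top","side","wrist"):
    c=snap(n,n+"0.png"); print(n,c["fovy"],c["cx"],c["cy"],np.round(c["world_from_camera"],3).tolist())
s=status.read_state();print(s["t"],s["tool_pos"],s["orientation"],s["opening"])
E
```

```text
top 55.95588294841691 316.98255043449456 202.36564653501827 [[0.029, -0.979, 0.204, 0.285], [-1.0, -0.03, 0.003, -0.015], [0.003, -0.204, -0.979, 1.206], [0.0, 0.0, 0.0, 1.0]]
side 46.867321967598215 318.371342862465 206.0434359427194 [[-0.925, -0.249, 0.285, 0.167], [-0.379, 0.631, -0.677, 0.846], [-0.011, -0.735, -0.678, 0.921], [0.0, 0.0, 0.0, 1.0]]
wrist 62.223451680257675 319.85594495993723 204.2481604432338 [[0.422, -0.878, -0.226, 0.316], [-0.906, -0.409, -0.103, -0.515], [-0.002, 0.248, -0.969, 0.383], [0.0, 0.0, 0.0, 1.0]]
0.15 [ 0.25315025 -0.54351993  0.23483002] [-3.06590953e+00 -6.78904940e-01  3.63659565e-04] 0.0928474340461024
```

View pics/top0.png

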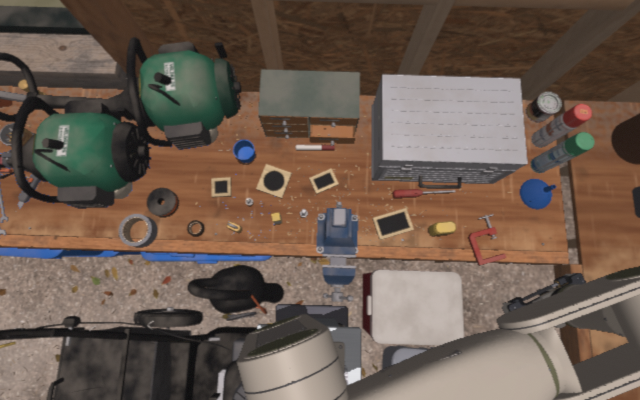

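View pics/side0.png

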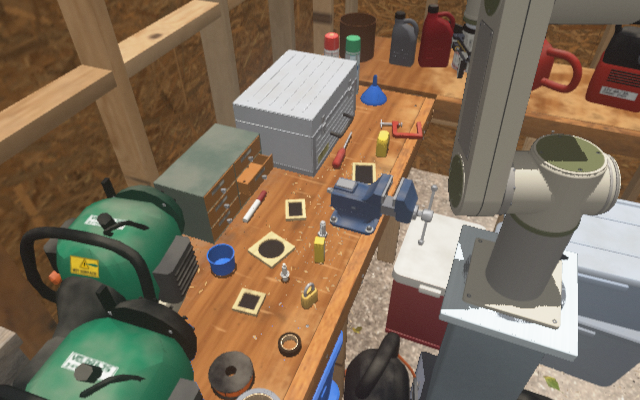

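The top view shows the blocks near (221,187) for square, (274,181) for round, (323,181) for small and (393,223) for large. The tape measure is at (442,228), the padlock at (234,227), the carton at (277,218), the roll at (195,228), the spark plug at (250,201) and the bolt at (304,213). The side view agrees. Next I'll enlarge the top view.

```bash
python3 - <<'E'
from h import *
c=load("top0.png");im=c["image"]
a=cv2.resize(im[165:245,180:340],None,fx=5,fy=5,interpolation=cv2.INTER_CUBIC)
b=cv2.resize(im[205:245,360:460],None,fx=5,fy=5,interpolation=cv2.INTER_CUBIC)
o=np.zeros((600,800,3),np.uint8);o[:400]=a;o[400:,:500]=b
cv2.imwrite("pics/topz.png",o)
for n,u,v,z in [("sq",221,187,.01),("rd",274,181,.01),("sm",323,181,.01),("lg",393,223,.01),("tm",442,228,.06),("roll",195,228,.019),("pad",234,227,.04),("cart",277,218,.07),("spark",250,201,.05),("bolt",304,213,.05)]:
    p=ray(c,u,v,z);print(n,p.round(3),round(np.hypot(p[0],p[1]),3))
E
```

```text
sq [0.576 0.303 0.01 ] 0.651
rd [0.602 0.131 0.01 ] 0.616
sm [ 0.607 -0.03   0.01 ] 0.608
lg [ 0.474 -0.258  0.01 ] 0.54
tm [ 0.455 -0.398  0.06 ] 0.605
roll [0.438 0.372 0.019] 0.575
pad [0.442 0.244 0.04 ] 0.505
cart [0.47  0.108 0.07 ] 0.482
spark [0.524 0.198 0.05 ] 0.56
bolt [0.491 0.027 0.05 ] 0.492
```

View pics/topz.png

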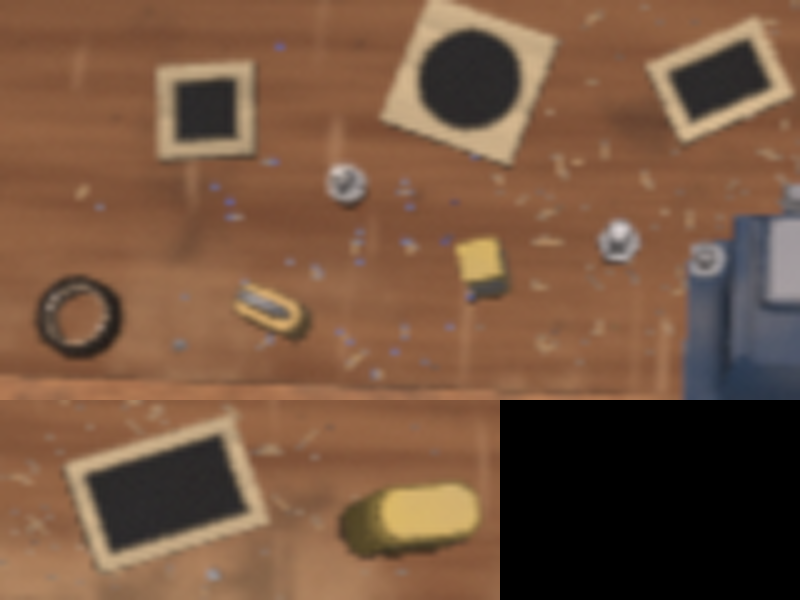

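The enlargement shows all four pockets clearly. The tape measure lies nearly along image-x, and the padlock is turned about 20°. I'll fit the pockets numerically.

```bash
cat >> h.py <<'E'
def pocket(c,u,v,r,z=.01,thr=75):
    """black pocket outline near pixel -> world centre, rect sizes, yaw of long side"""
    g=cv2.cvtColor(c["image"],cv2.COLOR_BGR2GRAY); x0,y0=max(0,int(u-r)),max(0,int(v-r)); k=4
    s=cv2.resize(g[y0:int(v+r),x0:int(u+r)],None,fx=k,fy=k,interpolation=cv2.INTER_CUBIC)
    n,l,st,ce=cv2.connectedComponentsWithStats((s<thr).astype(np.uint8))
    i=l[int((v-y0)*k),int((u-x0)*k)]
    ct=max(cv2.findContours((l==i).astype(np.uint8),0,1)[0],key=cv2.contourArea)[:,0]
    w=np.array([ray(c,x0+(a+.5)/k-.5,y0+(b+.5)/k-.5,z)[:2] for a,b in ct])
    (cx,cy),(a,b),ang=cv2.minAreaRect((w*1000).astype(np.float32))
    if a<b: a,b,ang=b,a,ang+90
    return np.array([cx,cy])/1000,a,b,(ang+90)%180-90
def go(x,y,z,yaw=None):
    """shift to TCP (x,y,z) in tool axes, and turn so that tool y axis has world yaw (mod 180)"""
    s=status.read_state(); M=R.from_rotvec(s["orientation"]).as_matrix(); d=M.T@(np.array([x,y,z])-s["tool_pos"])
    y0=np.degrees(np.arctan2(M[1,1],M[0,1])); t=0 if yaw is None else (y0-yaw+90)%180-90
    print("shift",d.round(4),"turn %.1f"%t,"rows",int(np.ceil(max(np.linalg.norm(d)/.0417,abs(t)/7.16)))+1,"| tcp",s["tool_pos"].round(4),"yawY %.1f"%y0,"q6 %.2f"%s["q"][5],"t %.1f"%s["t"])
E
python3 - <<'E'
from h import *
c=load("top0.png")
for n,u,v,r in [("sq",221,187,15),("rd",274,181,20),("sm",323,181,18),("lg",393,223,25)]:
    print(n,pocket(c,u,v,r))
print("toolbox front",ray(c,375,178,0),ray(c,375,78,.2), "vice",ray(c,320,250,0.1),ray(c,358,250,0.1),ray(c,338,205,.1))
go(.40,-.36,.28,90)
E
```

```text
sq (array([0.57842731, 0.30449911]), 37.7366943359375, 36.4561653137207, 5.955859184265137)
rd (array([0.60424384, 0.13317664]), 64.28950500488281, 63.20000076293945, 8.855945587158203)
sm (array([ 0.60844781, -0.03123666]), 55.68807601928711, 34.153663635253906, -64.33512115478516)
lg (array([ 0.47368793, -0.25713995]), 89.97042083740234, 50.53480529785156, -71.45522499084473)
toolbox front [ 0.62503387 -0.20205576  0.        ] [ 0.87262095 -0.17169241  0.2       ] vice [ 0.37383681 -0.0252778   0.1       ] [ 0.37714061 -0.13639833  0.1       ] [ 0.50964162 -0.07547989  0.1       ]
shift [ 0.2106 -0.1044 -0.045 ] turn 25.0 rows 7 | tcp [ 0.2532 -0.5435  0.2348] yawY -65.0 q6 -0.09 t 0.1
```

```bash
python3 - <<'E'
from h import *
go(.45,-.33,.27,-90)
E
```

```text
shift [ 0.2686 -0.1105 -0.035 ] turn 25.0 rows 9 | tcp [ 0.2532 -0.5435  0.2348] yawY -65.0 q6 -0.09 t 0.1
```

{"op": "servo_tool", "data": {"plan": "0.269 -0.11 -0.035 25;0.269 -0.11 -0.035 25;0.269 -0.11 -0.035 25;0.269 -0.11 -0.035 25;0.269 -0.11 -0.035 25;0.269 -0.11 -0.035 25;0.269 -0.11 -0.035 25;0.269 -0.11 -0.035 25;0.269 -0.11 -0.035 25;0.269 -0.11 -0.035 25;0.269 -0.11 -0.035 25;0.269 -0.11 -0.035 25", "grip": -1}}

```text
t: 1.15
tool_pos: [0.4496, -0.3318, 0.2701]
orientation: [-3.141, 0.004, 0.001]
force: [-0.8, 0.3, 0.1]
opening: 0.0932
gripper_force: 0.0
```

```bash
python3 - <<'E'
from h import *
c=snap("wrist","w1.png"); go(.45,-.33,.27,-90)
print([np.round(proj(c,p)) for p in [(.455,-.398,.06),(.4737,-.2571,.004)]])
E
```

```text
shift [ 0.0004 -0.0018  0.0002] turn -0.2 rows 2 | tcp [ 0.4496 -0.3318  0.2702] yawY -90.2 q6 0.85 t 1.2
[array([380., 179.]), array([260., 157.])]
```

View pics/w1.png

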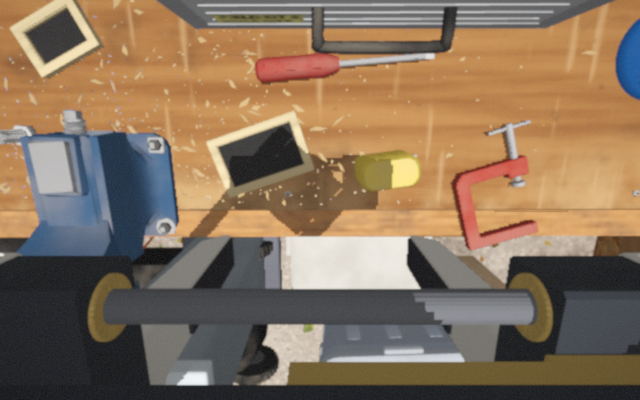

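The wrist view shows the large pocket at (260,155) and the tape measure's lit top at (388,171). Both are where the top camera put them. I'll turn by -90° and go closer above the tape measure.

```bash
python3 - <<'E'
from h import *
c=load("w1.png"); print(pocket(c,260,155,70))
go(.455,-.405,.20,0)
E
```

```text
(array([ 0.47600879, -0.25980933]), 91.48135375976562, 51.173885345458984, -71.48211860656738)
shift [0.0057 0.0732 0.0702] turn 89.8 rows 14 | tcp [ 0.4496 -0.3318  0.2702] yawY -90.2 q6 0.85 t 1.2
```

{"op": "servo_tool", "data": {"plan": "0.006 0.073 0.07 -85;0.006 0.073 0.07 -85;0.006 0.073 0.07 -85;0.006 0.073 0.07 -85;0.006 0.073 0.07 -85;0.006 0.073 0.07 -85;0.006 0.073 0.07 -85;0.006 0.073 0.07 -85;0.006 0.073 0.07 -85;0.006 0.073 0.07 -85;0.006 0.073 0.07 -85;0.006 0.073 0.07 -85"}}

```text
t: 2.2
tool_pos: [0.4556, -0.4047, 0.2003]
orientation: [-2.312, -2.127, 0.0]
force: [-0.4, 0.7, -0.0]
opening: 0.0926
gripper_force: 0.0
```

{"op": "servo_tool", "data": {"plan": "0 0 0 0;0 0 0 0"}}

```text
t: 2.37
tool_pos: [0.4559, -0.4044, 0.2004]
orientation: [-2.322, -2.116, 0.0]
force: [0.4, -0.7, -0.5]
opening: 0.093
gripper_force: 0.0
```

```bash
python3 - <<'E'
from h import *
c=snap("wrist","w2.png"); go(.455,-.405,.20,0)
E
```

```text
shift [-0.0008 -0.001   0.0005] turn -5.3 rows 2 | tcp [ 0.456  -0.4043  0.2005] yawY -5.3 q6 -0.72 t 2.4
```

View pics/w2.png

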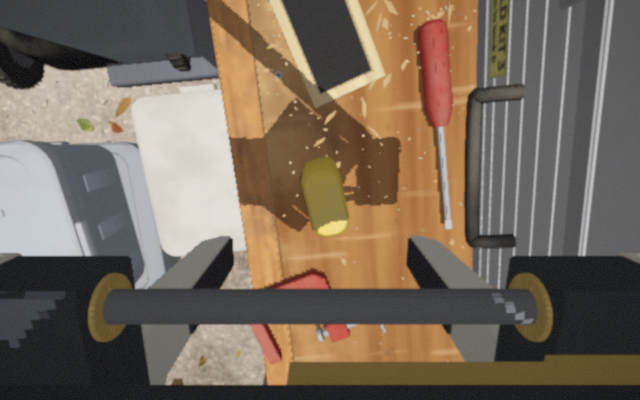

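```bash
python3 - <<'E'
from h import *
c=load("w2.png");im=c["image"]
a=cv2.resize(im[135:250,280:380],None,fx=4,fy=4,interpolation=cv2.INTER_CUBIC)
b=cv2.resize(load("w1.png")["image"][135:205,340:440],None,fx=4,fy=4,interpolation=cv2.INTER_CUBIC)
o=np.zeros((460,800,3),np.uint8);o[:,:400]=a;o[:280,400:]=b
cv2.imwrite("pics/z2.png",np.clip(o*1.8,0,255).astype(np.uint8))
E
```

```text
(no output)
```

View pics/z2.png

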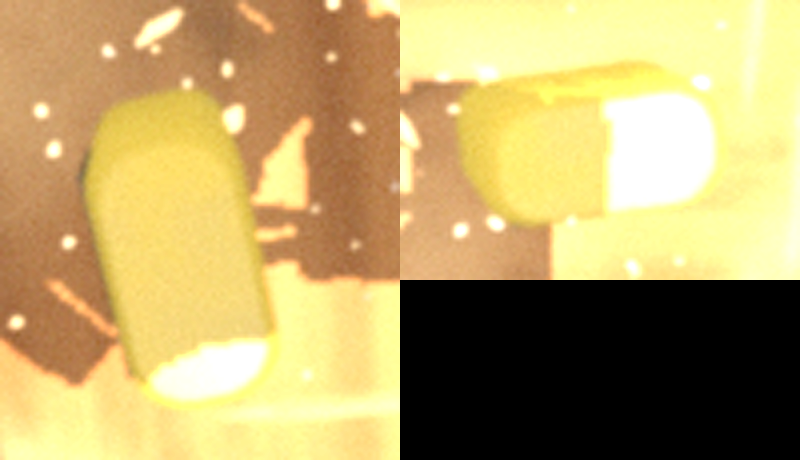

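The crop shows the tape measure's +y end with no tongue, so the tongue points to world -y. I'll fit its silhouette with both wrist views and the top view.

```bash
cat >> h.py <<'E'
from scipy.optimize import minimize
def boxpts(x0,x1,y0,y1,h,r=0):
    P=[]
    for sx,cx in ((1,x1-r),(-1,x0+r)):
        for sy,cy in ((1,y1-r),(-1,y0+r)):
            for a in (0,30,60,90) if r else (0,):
                P+=[(cx+sx*r*np.cos(np.radians(a)),cy+sy*r*np.sin(np.radians(a)),z) for z in (0,h)]
    return np.array(P)
def fit(views,masks,P,g,K=4):
    """pose (x,y,yaw deg) of hull P whose silhouettes best overlap the masks (full-size, per view)"""
    J=[]
    for c,m in zip(views,masks):
        ys,xs=np.nonzero(m); x0,x1,y0,y1=xs.min()-15,xs.max()+15,ys.min()-15,ys.max()+15
        J.append((c,x0,y0,cv2.resize(m[y0:y1,x0:x1].astype(np.float32),None,fx=K,fy=K)))
    def cost(p):
        a=np.radians(p[2]); M=np.array([[np.cos(a),-np.sin(a),0],[np.sin(a),np.cos(a),0],[0,0,1]]); t=0
        for c,x0,y0,m in J:
            q=np.array([proj(c,w) for w in P@M.T+[p[0],p[1],0]])
            q=((q-[x0,y0]+.5)*K*16).astype(np.int32); o=np.zeros(m.shape,np.float32)
            cv2.fillConvexPoly(o,cv2.convexHull(q),1,cv2.LINE_8,4); t+=1-np.minimum(o,m).sum()/np.maximum(o,m).sum()
        return t/len(J)
    sx=np.array([[0,0,0],[.01,0,0],[0,.01,0],[0,0,12]])+g
    r=minimize(cost,g,method="Nelder-Mead",options=dict(initial_simplex=sx,xatol=1e-4,fatol=1e-5))
    return r.x.round(4),round(r.fun,3)
def mask(c,lo,hi,box):
    h=cv2.cvtColor(c["image"],cv2.COLOR_BGR2HSV); m=np.zeros(h.shape[:2],np.uint8); u0,u1,v0,v1=box
    m[v0:v1,u0:u1]=cv2.inRange(h,np.array(lo),np.array(hi))[v0:v1,u0:u1]>0
    n,l,s,_=cv2.connectedComponentsWithStats(m); return (l==1+np.argmax(s[1:,4])).astype(np.uint8)
E
python3 - <<'E'
from h import *
P=boxpts(-.017,.019,-.029,.039,.064,.012)
V=[(load("w1.png"),(340,440,140,200)),(load("w2.png"),(290,370,145,245)),(load("top0.png"),(420,465,215,242))]
cs=[v[0] for v in V]; ms=[mask(v[0],(21,110,40),(35,255,255),v[1]) for v in V]
print([m.sum() for m in ms])
for i in range(3): print(fit(cs[i:i+1],ms[i:i+1],P,[.455,-.4,5]))
print(fit(cs[:2],ms[:2],P,[.455,-.4,5]))
go(.475,-.2585,.1)
E
```

```text
[np.uint64(1745), np.uint64(2710), np.uint64(113)]
(array([ 0.4619, -0.4118,  4.2849]), np.float64(0.286))
(array([ 0.4609, -0.4114,  7.6889]), np.float64(0.135))
(array([ 0.4524, -0.3887, 22.3449]), np.float64(0.655))
(array([ 0.4611, -0.4121,  7.7418]), np.float64(0.214))
shift [0.1469 0.0054 0.1005] turn 0.0 rows 6 | tcp [ 0.456  -0.4043  0.2005] yawY -5.3 q6 -0.72 t 2.4
```

```bash
python3 - <<'E'
from h import *
P=boxpts(-.017,.019,-.029,.039,.064,.012)
V=[(load("w1.png"),(350,428,145,195)),(load("w2.png"),(297,352,152,240)),(load("top0.png"),(420,465,215,242))]
h=cv2.cvtColor(V[1][0]["image"],cv2.COLOR_BGR2HSV)
for u,v in [(325,165),(325,200),(303,190),(335,228),(310,130),(370,230),(290,220)]: print((u,v),h[v,u])
h=cv2.cvtColor(V[0][0]["image"],cv2.COLOR_BGR2HSV)
for u,v in [(365,170),(380,170),(405,172),(395,153),(390,210),(440,180)]: print((u,v),h[v,u])
c=V[1][0]
for u,v,z in [(315,230,.064),(348,220,.064),(305,175,.064),(341,172,.064),(319,158,0),(330,237,.064)]: print(u,v,ray(c,u,v,z).round(4))
c=V[0][0]; print("lit top in w1",ray(c,418,171,.064),ray(c,390,152,.0),ray(c,390,188,.064))
print(np.array(c["world_from_camera"])[:3,3])
E
```

```text
(325, 165) [ 24 168 132]
(325, 200) [ 24 141 139]
(303, 190) [ 23 159 112]
(335, 228) [ 24 104 241]
(310, 130) [ 14 124 107]
(370, 230) [ 14 148 179]
(290, 220) [ 13 148  98]
(365, 170) [ 24 150 148]
(380, 170) [ 23 128 151]
(405, 172) [ 24 104 254]
(395, 153) [ 24 157 149]
(390, 210) [ 15 120 193]
(440, 180) [ 16 114 213]
315 230 [ 0.4496 -0.4325  0.064 ]
348 220 [ 0.4801 -0.4258  0.064 ]
305 175 [ 0.4458 -0.3817  0.064 ]
341 172 [ 0.4771 -0.3819  0.064 ]
319 158 [ 0.4585 -0.3753  0.    ]
330 237 [ 0.4626 -0.4404  0.064 ]
lit top in w1 [ 0.46456532 -0.43754554  0.064     ] [ 0.47878556 -0.41979721  0.        ] [ 0.44597372 -0.4083406   0.064     ]
[ 0.51901903 -0.33208479  0.41845994]
```

```bash
python3 - <<'E'
from h import *
P=boxpts(-.017,.019,-.029,.039,.064,.012)
V=[(load("w1.png"),(350,428,145,195)),(load("w2.png"),(297,352,152,240)),(load("top0.png"),(420,465,215,242))]
cs=[v[0] for v in V]; ms=[cv2.morphologyEx(mask(v[0],(20,75,40),(32,255,255),v[1]),3,np.ones((5,5))) for v in V]
print([m.sum() for m in ms])
for i in range(3): print(fit(cs[i:i+1],ms[i:i+1],P,[.46,-.41,7]))
print(fit(cs[:2],ms[:2],P,[.46,-.41,7]))
E
```

```text
[np.uint64(2244), np.uint64(2905), np.uint64(271)]
(array([ 0.4621, -0.4119,  6.0937]), np.float64(0.085))
(array([ 0.461 , -0.4118,  8.0423]), np.float64(0.073))
(array([ 0.4585, -0.4096, 14.2617]), np.float64(0.213))
(array([ 0.4612, -0.4119,  8.1948]), np.float64(0.083))
```

```bash
python3 - <<'E'
from h import *
go(.461,-.407,.033,8)
E
```

```text
shift [-0.0023  0.0052  0.1675] turn -13.3 rows 6 | tcp [ 0.456  -0.4043  0.2005] yawY -5.3 q6 -0.72 t 2.4
```

{"op": "servo_tool", "data": {"plan": "-0.002 0.005 0.03 -7;-0.002 0.005 0.06 -13;-0.002 0.005 0.08 -13;-0.002 0.005 0.11 -13;-0.002 0.005 0.14 -13;-0.002 0.005 0.167 -13;-0.002 0.005 0.167 -13;-0.002 0.005 0.167 -13"}}

```text
t: 3.08
tool_pos: [0.4601, -0.405, 0.032]
orientation: [-2.062, -2.365, -0.001]
force: [-0.1, -0.0, 0.6]
opening: 0.0929
gripper_force: 0.0
```

{"op": "servo_tool", "data": {"plan": "0 0 0 0;0 0 0 0;0 0 0 0;0 0 0 0;0 0 0 0;0 0 0 0;0 0 0 0;0 0 0 0", "grip": 1, "grip_force": 20}}

```text
t: 3.75
tool_pos: [0.4615, -0.4061, 0.0337]
orientation: [2.062, 2.37, -0.0]
force: [0.4, 0.2, 0.2]
opening: 0.0445
gripper_force: 0.0
```

```bash
python3 - <<'E'
from h import *
go(.4734,-.2538,.1,18.5)
E
```

```text
shift [ 0.1492  0.0329 -0.0663] turn -10.5 rows 5 | tcp [ 0.4615 -0.4061  0.0337] yawY 8.0 q6 -0.94 t 3.8
```

{"op": "servo_tool", "data": {"plan": "0 0 0 0;0 0 0 0;0 0 0 0;0 0 0 0;0 0 0 0;0 0 0 0"}}

```text
t: 4.25
tool_pos: [0.4613, -0.406, 0.0336]
orientation: [-2.061, -2.37, 0.0]
force: [-2.9, 0.4, 1.5]
opening: 0.036
gripper_force: 20.0
```

{"op": "servo_tool", "data": {"plan": "0 0 -0.02 0;0 0 -0.04 0;0 0 -0.06 0;0.03 0.007 -0.066 -2;0.06 0.014 -0.066 -5;0.09 0.02 -0.066 -7;0.12 0.027 -0.066 -10;0.149 0.033 -0.066 -10.5;0.149 0.033 -0.066 -10.5;0.149 0.033 -0.066 -10.5;0.149 0.033 -0.066 -10.5"}}

```text
t: 5.17
tool_pos: [0.4736, -0.2541, 0.0996]
orientation: [1.835, 2.549, -0.0]
force: [-0.1, -0.4, -2.0]
opening: 0.0357
gripper_force: 20.0
```

```bash
python3 - <<'E'
from h import *
c=snap("wrist","w3.png");go(.4734,-.2538,.041,18.5)
E
```

```text
shift [0.0008 0.     0.0586] turn -0.1 rows 3 | tcp [ 0.4736 -0.2546  0.0996] yawY 18.4 q6 -0.91 t 5.2
```

View pics/w3.png

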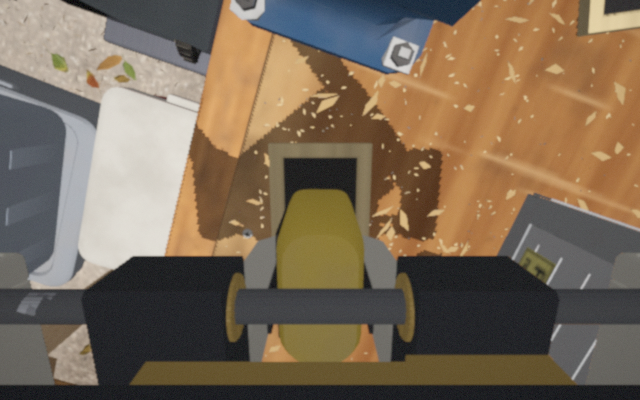

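The wrist view shows the tape measure gripped and centred on the pocket: columns 284–356 are symmetric about 320, and the far edge is at row 158. I'll check the far edge numerically.

```bash
python3 - <<'E'
from h import *
c=load("w3.png")
a=np.radians(108.5);e=np.array([np.cos(a),np.sin(a)])
for u,v,z in [(320,158,.01),(320,144,.01)]:
    p=ray(c,u,v,z);print(p.round(4),"along y from centre",(p[:2]-[.475,-.2585])@e)
print(ray(c,284,170,.01),ray(c,356,170,.01))
E
```

```text
[ 0.4614 -0.2146  0.01  ] along y from centre 0.045950252225948986
[ 0.4582 -0.2052  0.01  ] along y from centre 0.055833029727437124
[ 0.43944125 -0.23105246  0.01      ] [ 0.48874693 -0.21455349  0.01      ]
```

{"op": "servo_tool", "data": {"plan": "0 0 0.03 0;0 0 0.045 0;0 0 0.053 0;0 0 0.058 0;0 0 0.061 0;0 0 0.0615 0;0 0 0.0615 0;0 0 0.0615 0"}}

```text
t: 5.88
tool_pos: [0.4742, -0.2545, 0.0392]
orientation: [1.835, 2.548, 0.0]
force: [-0.7, 0.1, -2.6]
opening: 0.0361
gripper_force: 20.0
```

{"op": "servo_tool", "data": {"plan": "0 0 0 0;0 0 0 0;0 0 0 0;0 0 0 0;0 0 0 0;0 0 0 0;0 0 0 0;0 0 0 0;0 0 0 0;0 0 0 0", "grip": -1}}

```text
t: 6.72
tool_pos: [0.4735, -0.2539, 0.0381]
orientation: [-1.836, -2.549, 0.0]
force: [0.0, -0.5, 0.4]
opening: 0.0924
gripper_force: 0.0
```

{"op": "servo_tool", "data": {"plan": "0 0 -0.03 0;0 0 -0.06 0;0 0 -0.1 0;0 0 -0.14 0;0 0 -0.18 0;0 0 -0.21 0;0 0 -0.21 0;0 0 -0.21 0"}}

```text
t: 7.38
tool_pos: [0.4748, -0.2548, 0.251]
orientation: [1.833, 2.545, 0.0]
force: [0.3, 0.5, -0.4]
opening: 0.0926
gripper_force: 0.0
```

```bash
python3 - <<'E'
from h import *
c=snap("wrist","w4.png")
P=boxpts(-.017,.019,-.029,.039,.064,.012)+[0,0,.004]
m=cv2.morphologyEx(mask(c,(20,75,40),(32,255,255),(240,400,120,250)),3,np.ones((5,5)))
print(m.sum(),fit([c],[m],P,[.475,-.2585,18.5]))
go(.43,.20,.27,-90)
E
```

```text
2454 (array([ 0.4752, -0.2599, 18.4303]), np.float64(0.056))
shift [ 0.4446  0.1024 -0.0219] turn -71.5 rows 12 | tcp [ 0.4737 -0.2541  0.2485] yawY 18.5 q6 -0.91 t 7.4
```

Tape measure fitted at (0.4752, -0.2599), within 2 mm of the block. Next is the left group.

```bash
python3 - <<'E'
from h import *
go(.44,.22,.28,-25)
E
```

```text
shift [ 0.4604  0.1182 -0.0319] turn 43.5 rows 13 | tcp [ 0.4737 -0.2541  0.2485] yawY 18.5 q6 -0.91 t 7.4
```

{"op": "servo_tool", "data": {"plan": "0.46 0.118 -0.032 43.5;0.46 0.118 -0.032 43.5;0.46 0.118 -0.032 43.5;0.46 0.118 -0.032 43.5;0.46 0.118 -0.032 43.5;0.46 0.118 -0.032 43.5;0.46 0.118 -0.032 43.5;0.46 0.118 -0.032 43.5;0.46 0.118 -0.032 43.5;0.46 0.118 -0.032 43.5;0.46 0.118 -0.032 43.5;0.46 0.118 -0.032 43.5"}}

```text
t: 8.43
tool_pos: [0.4381, 0.2216, 0.2779]
orientation: [-2.649, -1.687, 0.005]
force: [1.5, 0.2, 0.1]
opening: 0.0932
gripper_force: 0.0
```

{"op": "servo_tool", "data": {"plan": "0.02 0 0 0;0.02 0 0 0;0.02 0 0 0;0.02 0 0 0"}}

```text
t: 8.77
tool_pos: [0.4474, 0.2371, 0.2783]
orientation: [-2.65, -1.687, 0.005]
force: [0.7, 0.6, 0.2]
opening: 0.093
gripper_force: 0.0
```

```bash
python3 - <<'E'
from h import *
c=snap("wrist","w5.png"); go(.44,.244,.28,-25)
E
```

```text
shift [ 0.0033 -0.01   -0.0012] turn -0.1 rows 2 | tcp [0.4477 0.2368 0.2787] yawY -25.1 q6 0.82 t 8.8
```

View pics/w5.png

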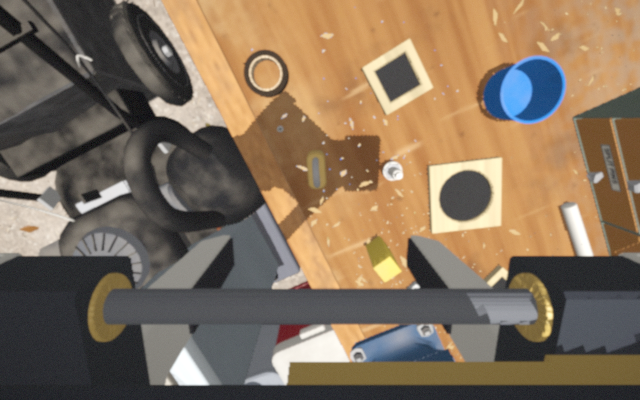

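The wrist view shows the padlock at (317,169) nearly upright in the image, the roll at (267,73), the square pocket at (397,75), the round pocket at (466,194), the carton at (383,258) and the spark plug at (392,170). I'll measure them all from this view.

```bash
python3 - <<'E'
from h import *
c=load("w5.png"); im=c["image"]
print("sq",pocket(c,397,75,35)); print("rd",pocket(c,466,194,45))
P=boxpts(-.011,.011,-.022,.022,.038)
h=cv2.cvtColor(im,cv2.COLOR_BGR2HSV)
print(h[169,300:336:2].tolist())
m=mask(c,(18,60,40),(32,255,255),(300,335,140,200)); m=cv2.morphologyEx(m,3,np.ones((9,9)))
print(m.sum(),fit([c],[m],P,[.442,.244,-25]))
g=cv2.cvtColor(im,cv2.COLOR_BGR2GRAY); s=((g<75)*255).astype(np.uint8)[45:102,240:294]
ct=max(cv2.findContours(s,0,1)[0],key=cv2.contourArea)[:,0]
for z in (0,.019):
  w=np.array([ray(c,240+a,45+b,z)[:2] for a,b in ct]).astype(np.float32)*1000; print("roll",z,cv2.minEnclosingCircle(w))
for n,u,v,z in [("spark",392,170,.04),("cart top",388,268,.072)]: print(n,ray(c,u,v,z))
cv2.imwrite("pics/z5.png",np.hstack([cv2.resize(im[135:205,280:360],None,fx=5,fy=5,interpolation=2),cv2.resize(im[225:295,350:430],None,fx=5,fy=5,interpolation=2)]))
E
```

```text
sq (array([0.58240735, 0.30523358]), 17.742290496826172, 7.486612319946289, -83.63940906524658)
rd (array([0.60831543, 0.132797  ]), 128.5054931640625, 118.47017669677734, -24.980636596679688)
[[14, 102, 145], [17, 89, 209], [17, 66, 236], [18, 72, 223], [19, 112, 168], [20, 123, 164], [17, 62, 143], [15, 8, 132], [8, 8, 132], [18, 46, 138], [20, 117, 163], [20, 122, 165], [20, 128, 149], [16, 132, 126], [177, 45, 125], [134, 38, 141], [15, 132, 126], [14, 128, 131]]
696 (array([  0.4475,   0.2475, -19.7013]), np.float64(0.137))
roll 0 ((439.73260498046875, 373.6741638183594), 26.714723587036133)
roll 0.019 ((441.4186096191406, 370.365966796875), 25.524490356445312)
spark [0.52887753 0.21070011 0.04      ]
cart top [0.47761821 0.11347536 0.072     ]
```

View pics/z5.png

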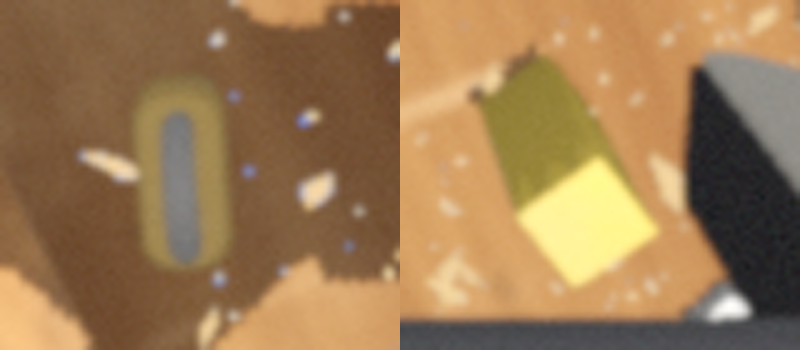

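```bash
python3 - <<'E'
from h import *
c=load("w5.png"); im=c["image"]
for t in (50,65,90,100): 
  print(t,"sq",pocket(c,397,75,22,thr=t)); print(t,"rd",pocket(c,466,194,36,thr=t))
c2=load("top0.png")
m=np.zeros((400,640),np.uint8)
poly=np.array([[140,90],[165,76],[205,76],[220,95],[229,180],[230,245],[218,265],[160,268],[145,250],[138,180]])/5+[280,135]
cv2.fillConvexPoly(m,np.round((poly-.4)).astype(np.int32),1)
for r in (0,.006): print(m.sum(),fit([c],[m],boxpts(-.011,.011,-.022,.022,.038,r),[.442,.244,-25]))
m=np.zeros((400,640),np.uint8)
poly=np.array([[480,95],[548,55],[600,150],[660,233],[575,287],[517,212]])/5+[350-80,225]
cv2.fillConvexPoly(m,np.round((poly-.4)).astype(np.int32),1)
print("carton",fit([c],[m],boxpts(-.0125,.0125,-.0125,.0125,.072),[.477,.113,0]))
for u,v in [(360,229),(371,236)]: print(ray(c,270+u/1-270,v,0))
go(.445,.2465,.1,-21)
E
```

```text
50 sq (array([0.58014789, 0.30625928]), 54.35239791870117, 48.35932540893555, -25.023048400878906)
50 rd (array([0.60790045, 0.13380646]), 102.79231262207031, 94.55645751953125, 69.73587799072266)
65 sq (array([0.58014789, 0.30625928]), 54.35239791870117, 48.35932540893555, -25.023048400878906)
65 rd (array([0.60790045, 0.13380646]), 102.79231262207031, 94.55645751953125, 69.73587799072266)
90 sq (array([0.57960553, 0.30343607]), 38.04121398925781, 37.5271110534668, -84.30721521377563)
90 rd (array([0.60564722, 0.13326453]), 63.613975524902344, 63.237815856933594, 63.53620910644531)
100 sq (array([0.57960468, 0.3034086 ]), 38.690277099609375, 38.033817291259766, -84.3081283569336)
100 rd (array([0.60561279, 0.13309903]), 64.78130340576172, 63.587562561035156, 3.0384154319763184)
677 (array([  0.4477,   0.2471, -21.242 ]), np.float64(0.122))
677 (array([  0.4477,   0.2471, -21.3526]), np.float64(0.084))
carton (array([0.4762, 0.1121, 6.3017]), np.float64(0.113))
[0.46484077 0.14506613 0.        ]
[0.47445476 0.12949641 0.        ]
shift [ 0.008  -0.0063  0.1787] turn -4.1 rows 6 | tcp [0.4477 0.2368 0.2787] yawY -25.1 q6 0.82 t 8.8
```

```bash
python3 - <<'E'
from h import *
c=load("top0.png"); print("cabinet",ray(c,330,140,.03),ray(c,330,122,.1),"pen",ray(c,315,150,.01))
go(.447,.247,.028,-21.3)
E
```

```text
cabinet [ 0.74220443 -0.04889146  0.03      ] [ 0.77482585 -0.04555064  0.1       ] pen [ 7.13075389e-01 -1.35438959e-04  1.00000000e-02]
shift [ 0.0095 -0.0046  0.2507] turn -3.8 rows 8 | tcp [0.4477 0.2368 0.2787] yawY -25.1 q6 0.82 t 8.8
```

{"op": "servo_tool", "data": {"plan": "0.009 -0.004 0 -3.8;0.009 -0.004 0.04 -3.8;0.009 -0.004 0.08 -3.8;0.009 -0.004 0.12 -3.8;0.009 -0.004 0.12 -3.8;0.009 -0.004 0.12 -3.8;0.009 -0.004 0.12 -3.8", "grip": -0.1}}

```text
t: 9.4
tool_pos: [0.4494, 0.2474, 0.1624]
orientation: [2.593, 1.772, 0.003]
force: [0.0, -0.4, 1.6]
opening: 0.0528
gripper_force: 0.0
```

```bash
python3 - <<'E'
from h import *
go(.447,.247,.028,-21.3); print(status.read_state()["opening"])
E
```

```text
shift [-0.0014 -0.0023  0.1344] turn -0.0 rows 5 | tcp [0.4494 0.2474 0.1624] yawY -21.3 q6 0.77 t 9.4
0.05278566075873143
```

{"op": "servo_tool", "data": {"plan": "0 -0.002 0.035 0;0 -0.002 0.07 0;0 -0.002 0.1 0;0 -0.002 0.12 0;0 -0.002 0.132 0;0 -0.002 0.132 0;0 -0.002 0.132 0"}}

```text
t: 9.98
tool_pos: [0.4482, 0.249, 0.0303]
orientation: [2.592, 1.774, 0.004]
force: [0.6, 0.3, 0.5]
opening: 0.0515
gripper_force: 0.0
```

{"op": "servo_tool", "data": {"plan": "0 0 0 0;0 0 0 0;0 0 0 0;0 0 0 0;0 0 0 0;0 0 0 0;0 0 0 0;0 0 0 0", "grip": 1, "grip_force": 20}}

```text
t: 10.65
tool_pos: [0.4469, 0.2486, 0.0288]
orientation: [2.592, 1.774, 0.001]
force: [-0.7, -0.3, 6.5]
opening: 0.0222
gripper_force: 20.0
```

```bash
python3 - <<'E'
from h import *
s=status.read_state();print(s["opening"],s["gripper_force"]);go(.608,-.031,.15,25.7)
E
```

```text
0.022179241345540224 20.00195950269699
shift [-0.2022  0.2515 -0.1212] turn -46.9 rows 10 | tcp [0.4469 0.2486 0.0288] yawY -21.2 q6 0.78 t 10.7
```

{"op": "servo_tool", "data": {"plan": "0 0 -0.04 0;0 0 -0.08 0;0 0 -0.121 0;-0.03 0.035 -0.121 -7;-0.06 0.07 -0.121 -14;-0.085 0.105 -0.121 -21;-0.11 0.14 -0.121 -28;-0.14 0.175 -0.121 -35;-0.165 0.205 -0.121 -42;-0.19 0.235 -0.121 -47;-0.202 0.251 -0.121 -47;-0.202 0.251 -0.121 -47"}}

```text
t: 11.65
tool_pos: [0.6088, -0.0363, 0.1484]
orientation: [1.673, 2.658, -0.003]
force: [0.9, 0.5, -1.9]
opening: 0.0213
gripper_force: 20.0
```

{"op": "servo_tool", "data": {"plan": "0 0 0.04 0;0 0 0.06 0;0 0 0.06 0;0 0 0.06 0"}}

```text
t: 11.98
tool_pos: [0.6053, -0.0303, 0.0871]
orientation: [-1.668, -2.657, 0.003]
force: [0.1, 0.7, -2.1]
opening: 0.0216
gripper_force: 20.0
```

```bash
python3 - <<'E'
from h import *
s=status.read_state();print(s["opening"],s["gripper_force"]);c=snap("wrist","w6.png");go(.608,-.031,.034,25.7)
E
```

```text
0.021550431718392587 19.998001903295517
shift [-0.0011  0.0007  0.0552] turn 0.1 rows 3 | tcp [ 0.6069 -0.0303  0.0892] yawY 25.8 q6 -0.58 t 12.0
```

View pics/w6.png

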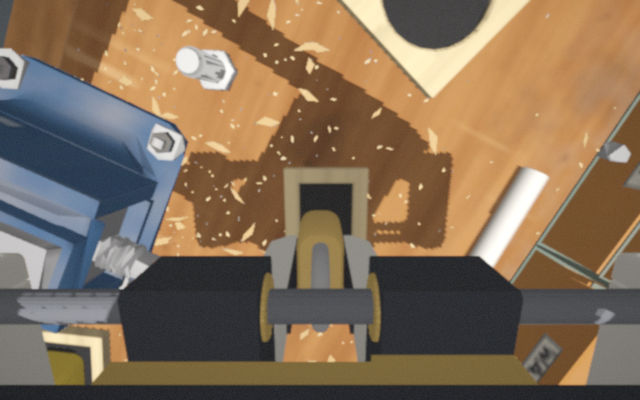

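The padlock sits over the pocket, whose columns run 300–353 with the far edge at row 184. It is slightly left of centre, so I'll quantify that.

```bash
python3 - <<'E'
from h import *
c=load("w6.png"); s=status.read_state(); M=R.from_rotvec(s["orientation"]).as_matrix()
for u,v in [(284,168),(369,168),(300,184),(353,184)]:
    p=ray(c,u,v,.01); print(p.round(4),"tool",(M.T@(p-s["tool_pos"])).round(4))
E
```

```text
[ 0.5679 -0.0083  0.01  ] tool [ 0.0367 -0.0255  0.0793]
[0.6202 0.017  0.01  ] tool [0.0368 0.0326 0.0792]
[ 0.5824 -0.0136  0.01  ] tool [ 0.0256 -0.0147  0.0793]
[0.6154 0.0023 0.01  ] tool [0.0257 0.0219 0.0792]
```

{"op": "servo_tool", "data": {"plan": "-0.001 0.003 0;-0.001 0.003 0.03 0"}}

```text
invalid input
```

{"op": "servo_tool", "data": {"plan": "-0.0015 0.003 0.01 0;-0.0015 0.003 0.03 0;-0.0015 0.003 0.045 0;-0.0015 0.003 0.051 0;-0.0015 0.003 0.055 0;-0.0015 0.003 0.055 0;-0.0015 0.003 0.055 0"}}

```text
t: 12.62
tool_pos: [0.6116, -0.0307, 0.0353]
orientation: [1.669, 2.66, 0.001]
force: [0.8, 0.6, -2.6]
opening: 0.0215
gripper_force: 20.0
```

```bash
python3 - <<'E'
from h import *
s=status.read_state();print(s["opening"],s["gripper_force"],s["force"]);go(.608,-.031,.0335,25.7)
E
```

```text
0.021541189881822152 19.99804750084877 [ 0.75587678  0.59850383 -2.60774544]
shift [ 0.0013 -0.0033  0.0018] turn 0.1 rows 2 | tcp [ 0.6116 -0.0307  0.0353] yawY 25.8 q6 -0.58 t 12.6
```

{"op": "servo_tool", "data": {"plan": "0 0 0.002 0;0 0 0.002 0;0 0 0.002 0;0 0 0.002 0"}}

```text
t: 12.95
tool_pos: [0.6112, -0.0309, 0.0328]
orientation: [1.67, 2.66, 0.001]
force: [-0.5, 0.4, 0.2]
opening: 0.0219
gripper_force: 20.0
```

{"op": "servo_tool", "data": {"plan": "0 0 0 0;0 0 0 0;0 0 0 0;0 0 0 0;0 0 0 0;0 0 0 0;0 0 0 0;0 0 0 0", "grip": -0.1}}

```text
t: 13.62
tool_pos: [0.6107, -0.0308, 0.0321]
orientation: [-1.67, -2.661, 0.0]
force: [-0.3, -0.2, 0.1]
opening: 0.051
gripper_force: 0.0
```

{"op": "servo_tool", "data": {"plan": "0 0 -0.03 0;0 0 -0.06 0;0 0 -0.1 0;0 0 -0.14 0;0 0 -0.18 0;0 0 -0.21 0;0 0 -0.21 0;0 0 -0.21 0;0 0 -0.21 0"}}

```text
t: 14.37
tool_pos: [0.6104, -0.0307, 0.2415]
orientation: [-1.67, -2.66, 0.0]
force: [0.2, 0.6, 0.6]
opening: 0.051
gripper_force: 0.0
```

```bash
python3 - <<'E'
from h import *
c=snap("wrist","w7.png");go(.476,.112,.2,6.3)
P=boxpts(-.011,.011,-.022,.022,.038,.006)+[0,0,.004]
im=c["image"]; u,v=map(int,proj(c,(.61,-.031,.02))); print(u,v)
m=mask(c,(18,85,40),(32,255,255),(u-35,u+35,v-40,v+40)); m=cv2.morphologyEx(m,3,np.ones((9,9)))
print(m.sum(),fit([c],[m],P,[.610,-.031,25]))
cv2.imwrite("pics/z7.png",np.hstack([cv2.resize(im[v-60:v+60,u-60:u+60],(480,480))]))
E
```

```text
shift [ 0.1866 -0.0584  0.0407] turn 19.5 rows 6 | tcp [ 0.6099 -0.0307  0.2403] yawY 25.8 q6 -0.58 t 14.4
318 181
911 (array([ 0.6119, -0.0316, 25.3257]), np.float64(0.066))
```

View pics/z7.png

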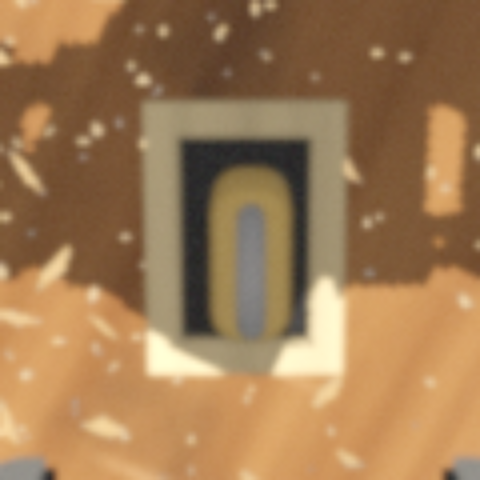

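The crop shows the padlock inside its pocket, fitted about 1–2 mm off centre. Next is the carton.

{"op": "servo_tool", "data": {"plan": "0.04 -0.012 0 7;0.08 -0.024 0 14;0.12 -0.036 0 19.5;0.16 -0.048 0 19.5;0.187 -0.058 0 19.5;0.187 -0.058 0 19.5;0.187 -0.058 0 19.5;0.187 -0.058 0 19.5;0.187 -0.058 0 19.5"}}

```text
t: 15.17
tool_pos: [0.4773, 0.1117, 0.2412]
orientation: [-2.097, -2.338, 0.002]
force: [-0.1, 0.3, 0.5]
opening: 0.0512
gripper_force: 0.0
```

```bash
python3 - <<'E'
from h import *
c=snap("wrist","w8.png");go(.476,.112,.2,6.3)
im=c["image"]; u,v=map(int,proj(c,(.476,.112,.036))); print(u,v)
cv2.imwrite("pics/z8.png",cv2.resize(im[v-50:v+50,u-60:u+60],None,fx=5,fy=5,interpolation=2))
P=boxpts(-.0125,.0125,-.0125,.0125,.072)
h=cv2.cvtColor(im,cv2.COLOR_BGR2HSV); m=mask(c,(20,60,40),(34,255,255),(u-40,u+40,v-45,v+40)); m=cv2.morphologyEx(m,3,np.ones((7,7)))
print(m.sum(),fit([c],[m],P,[.476,.112,6]))
E
```

```text
shift [ 0.0006 -0.0014  0.0414] turn -0.1 rows 2 | tcp [0.4775 0.1115 0.2414] yawY 6.2 q6 0.02 t 15.2
318 183
831 (array([ 0.4758,  0.1127, 13.3866]), np.float64(0.076))
```

View pics/z8.png

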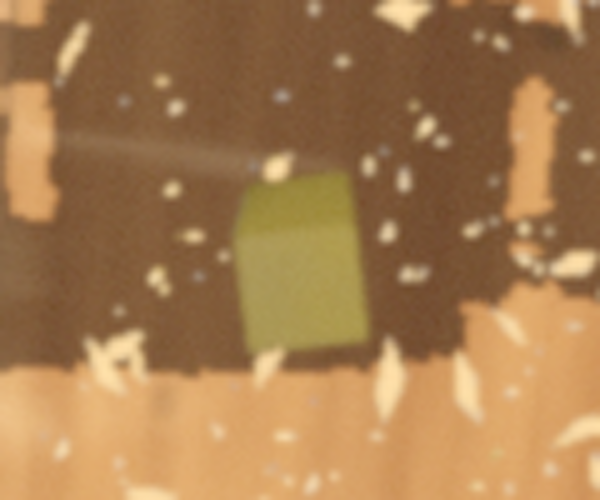

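The crop shows the carton at about (310,260), standing upright and turned about 6° from the tool, so its yaw is near 12°.

```bash
python3 - <<'E'
from h import *
go(.476,.1125,.036,12.3)
E
```

```text
shift [ 0.0012 -0.0011  0.2054] turn -6.1 rows 6 | tcp [0.4775 0.1115 0.2414] yawY 6.2 q6 0.02 t 15.2
```

{"op": "servo_tool", "data": {"plan": "0.001 -0.001 0.04 -6;0.001 -0.001 0.08 -6;0.001 -0.001 0.11 -6;0.001 -0.001 0.14 -6;0.001 -0.001 0.17 -6;0.001 -0.001 0.19 -6;0.001 -0.001 0.205 -6;0.001 -0.001 0.205 -6;0.001 -0.001 0.205 -6"}}

```text
t: 15.97
tool_pos: [0.4755, 0.1125, 0.0362]
orientation: [-1.972, -2.443, 0.003]
force: [-0.6, -0.1, -0.3]
opening: 0.0511
gripper_force: 0.0
```

{"op": "servo_tool", "data": {"plan": "0 0 0 0;0 0 0 0;0 0 0 0;0 0 0 0;0 0 0 0;0 0 0 0;0 0 0 0;0 0 0 0", "grip": 1, "grip_force": 6}}

```text
t: 16.63
tool_pos: [0.4766, 0.1134, 0.038]
orientation: [1.971, 2.446, 0.001]
force: [-0.3, -1.0, 6.2]
opening: 0.0243
gripper_force: 6.0
```

```bash
python3 - <<'E'
from h import *
s=status.read_state();print(s["opening"],s["gripper_force"]);go(.579,.304,.15,5.8)
E
```

```text
0.0243082213845298 6.000237241387367
shift [ 0.1645  0.1407 -0.1119] turn 6.5 rows 7 | tcp [0.4766 0.1134 0.038 ] yawY 12.3 q6 -0.09 t 16.6
```

{"op": "servo_tool", "data": {"plan": "0 0 -0.03 0;0 0 -0.06 0;0 0 -0.09 0;0 0 -0.112 0;0 0 -0.112 0;0.03 0.025 -0.112 6.5;0.06 0.05 -0.112 6.5;0.09 0.075 -0.112 6.5;0.115 0.1 -0.112 6.5;0.14 0.12 -0.112 6.5;0.1645 0.141 -0.112 6.5;0.1645 0.141 -0.112 6.5"}}

```text
t: 17.63
tool_pos: [0.5792, 0.3083, 0.1464]
orientation: [-2.102, -2.332, 0.001]
force: [0.1, 1.0, -0.6]
opening: 0.0243
gripper_force: 6.0
```

{"op": "servo_tool", "data": {"plan": "0 0 0.03 0;0 0 0.06 0;0 0 0.06 0;0 0 0.06 0;0 0 0.06 0"}}

```text
t: 18.05
tool_pos: [0.579, 0.3038, 0.09]
orientation: [2.107, 2.33, 0.0]
force: [-0.3, -0.5, -0.5]
opening: 0.0238
gripper_force: 6.0
```

```bash
python3 - <<'E'
from h import *
s=status.read_state();print(s["opening"],s["gripper_force"]);c=snap("wrist","w9.png");go(.579,.304,.041,5.8)
E
```

```text
0.023761003322045365 5.999845191836357
shift [-0.0001 -0.001   0.0502] turn -0.0 rows 3 | tcp [0.5799 0.3042 0.0912] yawY 5.8 q6 0.30 t 18.1
```

View pics/w9.png

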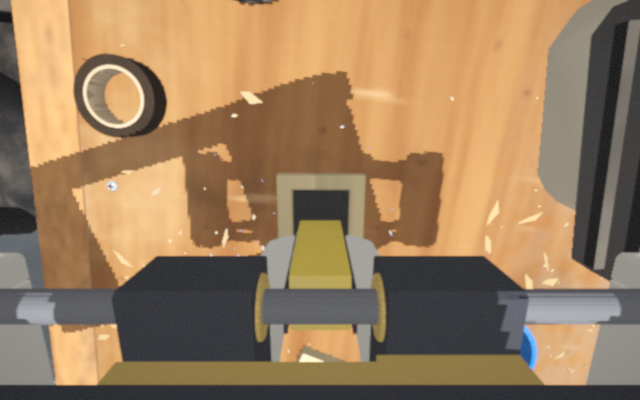

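Carton held above the square pocket (columns 291–350, far edge row 190), centred laterally. I'll check the distance along the other axis.

```bash
python3 - <<'E'
from h import *
c=load("w9.png"); s=status.read_state(); M=R.from_rotvec(s["orientation"]).as_matrix()
for u,v,e in [(277,174,.031),(365,174,.031),(291,190,.0205),(350,190,.0205)]:
    p=ray(c,u,v,.01); q=M.T@(p-s["tool_pos"]); print("tool",q.round(4),"centre x",(q[0]-e).round(4))
E
```

```text
tool [ 0.0312 -0.0301  0.0812] centre x 0.0002
tool [0.0312 0.0311 0.0813] centre x 0.0002
tool [ 0.0198 -0.0206  0.0812] centre x -0.0007
tool [0.0198 0.0209 0.0813] centre x -0.0007
```

{"op": "servo_tool", "data": {"plan": "0 0 0.02 0;0 0 0.035 0;0 0 0.043 0;0 0 0.047 0;0 0 0.049 0;0 0 0.049 0;0 0 0.049 0;0 0 0.049 0"}}

```text
t: 18.77
tool_pos: [0.5792, 0.3041, 0.0407]
orientation: [2.107, 2.33, 0.001]
force: [0.3, 0.5, -0.1]
opening: 0.0237
gripper_force: 6.0
```

{"op": "servo_tool", "data": {"plan": "0 0 0 0;0 0 0 0;0 0 0 0;0 0 0 0;0 0 0 0;0 0 0 0;0 0 0 0", "grip": -0.1}}

```text
t: 19.35
tool_pos: [0.5789, 0.304, 0.0401]
orientation: [2.107, 2.33, 0.0]
force: [-0.1, 0.3, -0.2]
opening: 0.0511
gripper_force: 0.0
```

{"op": "servo_tool", "data": {"plan": "0 0 -0.02 0;0 0 -0.05 0;0 0 -0.09 0;0 0 -0.13 0;0 0 -0.16 0;0 0 -0.16 0;0 0 -0.16 0;0 0 -0.16 0", "grip": -1}}

```text
t: 20.02
tool_pos: [0.5786, 0.3039, 0.1995]
orientation: [-2.107, -2.33, 0.001]
force: [-0.3, 0.5, -1.0]
opening: 0.0928
gripper_force: 0.0
```

```bash
python3 - <<'E'
from h import *
c=snap("wrist","w10.png");go(.4405,.372,.2)
P=boxpts(-.0125,.0125,-.0125,.0125,.072)+[0,0,.004]; u,v=map(int,proj(c,(.579,.304,.04)))
m=mask(c,(20,60,40),(34,255,255),(u-40,u+40,v-45,v+40)); m=cv2.morphologyEx(m,3,np.ones((7,7)))
print(m.sum(),fit([c],[m],P,[.579,.304,6]))
E
```

```text
shift [ 0.0819 -0.1299 -0.0014] turn 0.0 rows 5 | tcp [0.578  0.3036 0.1983] yawY 5.8 q6 0.30 t 20.1
3311 (array([ 0.5802,  0.3042, 10.3169]), np.float64(0.629))
```

{"op": "servo_tool", "data": {"plan": "0.02 -0.033 0 0;0.04 -0.065 0 0;0.06 -0.097 0 0;0.082 -0.13 0 0;0.082 -0.13 0 0;0.082 -0.13 0 0;0.082 -0.13 0 0"}}

```text
t: 20.65
tool_pos: [0.4408, 0.372, 0.1986]
orientation: [2.106, 2.331, -0.004]
force: [-0.3, 0.5, 0.3]
opening: 0.0929
gripper_force: 0.0
```

```bash
python3 - <<'E'
from h import *
c=snap("wrist","w11.png"); im=c["image"]; u,v=map(int,proj(c,(.4405,.372,.01))); print(u,v)
g=cv2.cvtColor(im,cv2.COLOR_BGR2GRAY); s=((g<70)*255).astype(np.uint8)[v-45:v+45,u-50:u+50]
ct=max(cv2.findContours(s,0,1)[0],key=cv2.contourArea)[:,0]
for z in (0,.019):
  w=np.array([ray(c,u-50+a,v-45+b,z)[:2] for a,b in ct]).astype(np.float32)*1000; print("roll",z,cv2.minEnclosingCircle(w),w.min(0),w.max(0))
go(.4405,.372,.026)
w9=load("w10.png")["image"]
cv2.imwrite("pics/z11.png",np.hstack([cv2.resize(im[v-60:v+60,u-60:u+60],(400,400)),cv2.resize(w9[130:270,250:390],(400,400))]))
E
```

```text
319 187
roll 0 ((441.5804138183594, 370.42474365234375), 27.62688446044922) [415.08154 343.05396] [467.60388 397.52023]
roll 0.019 ((441.20928955078125, 374.25994873046875), 26.11365509033203) [416.16183 348.3884 ] [465.80734 399.87134]
shift [ 0.0005 -0.0007  0.1729] turn 0.0 rows 6 | tcp [0.4415 0.3718 0.1989] yawY 5.8 q6 0.51 t 20.7
```

View pics/z11.png

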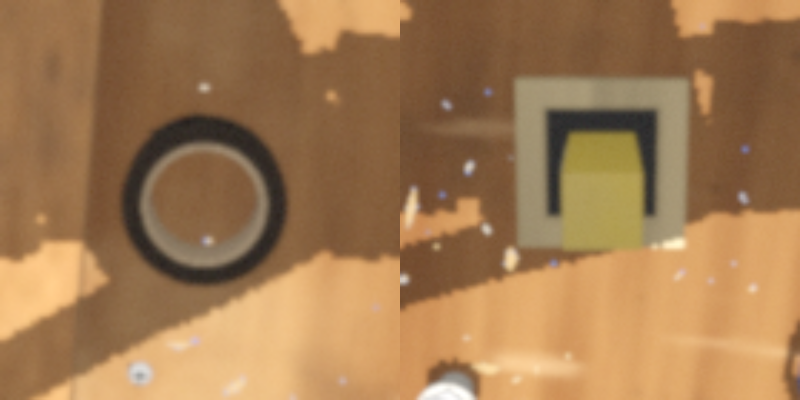

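The left crop shows the roll centred under the gripper, and the right crop shows the carton upright in its pocket. Next I'll grip the roll.

{"op": "servo_tool", "data": {"plan": "0.001 0 0.04 0;0.001 0 0.08 0;0.001 0 0.11 0;0.001 0 0.14 0;0.001 0 0.16 0;0.001 0 0.172 0;0.001 0 0.172 0;0.001 0 0.172 0"}}

```text
t: 21.37
tool_pos: [0.4417, 0.3728, 0.0279]
orientation: [-2.108, -2.329, 0.002]
force: [0.5, 0.3, 1.1]
opening: 0.0927
gripper_force: 0.0
```

{"op": "servo_tool", "data": {"plan": "0 0 0 0;0 0 0 0;0 0 0 0;0 0 0 0;0 0 0 0;0 0 0 0;0 0 0 0;0 0 0 0;0 0 0 0", "grip": 1, "grip_force": 10}}

```text
t: 22.12
tool_pos: [0.4412, 0.3736, 0.0283]
orientation: [-2.107, -2.33, -0.0]
force: [-0.3, -0.8, 1.7]
opening: 0.0503
gripper_force: 10.0
```

```bash
python3 - <<'E'
from h import *
s=status.read_state();print(s["opening"],s["gripper_force"]);go(.605,.133,.15)
E
```

```text
0.05031565756639476 10.000224795458053
shift [-0.2559  0.1388 -0.1217] turn 0.0 rows 9 | tcp [0.4412 0.3736 0.0283] yawY 5.8 q6 0.51 t 22.1
```

{"op": "servo_tool", "data": {"plan": "0 0 -0.03 0;0 0 -0.06 0;0 0 -0.09 0;0 0 -0.122 0;-0.03 0.016 -0.122 0;-0.065 0.035 -0.122 0;-0.1 0.054 -0.122 0;-0.135 0.073 -0.122 0;-0.17 0.092 -0.122 0;-0.205 0.111 -0.122 0;-0.235 0.128 -0.122 0;-0.256 0.139 -0.122 0"}}

```text
t: 23.12
tool_pos: [0.6066, 0.1296, 0.1499]
orientation: [2.109, 2.328, -0.001]
force: [-0.5, -0.1, -1.4]
opening: 0.0504
gripper_force: 10.0
```

{"op": "servo_tool", "data": {"plan": "0 0 0.02 0;0 0 0.05 0;0 0 0.05 0;0 0 0.05 0;0 0 0.05 0"}}

```text
t: 23.53
tool_pos: [0.6052, 0.1331, 0.1009]
orientation: [-2.106, -2.331, 0.0]
force: [0.4, -0.0, 0.6]
opening: 0.0501
gripper_force: 10.0
```

```bash
python3 - <<'E'
from h import *
s=status.read_state();print(s["opening"],s["gripper_force"]);c=snap("wrist","w12.png");go(.605,.133,.0325)
cv2.imwrite("pics/z12.png",c["image"][80:400,120:520])
E
```

```text
0.05010219353011456 9.999923366340226
shift [-0.0002 -0.0011  0.0694] turn 0.0 rows 3 | tcp [0.6059 0.1333 0.1019] yawY 5.8 q6 0.03 t 23.6
```

View pics/z12.png

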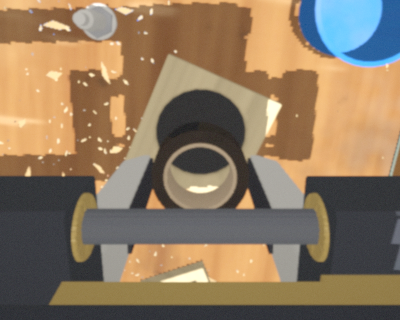

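```bash
python3 - <<'E'
from h import *
c=load("w12.png"); s=status.read_state(); M=R.from_rotvec(s["orientation"]).as_matrix()
for u,v in [(321,170),(277,207),(365,207)]:
    p=ray(c,u,v,.01); q=M.T@(p-s["tool_pos"]); print("tool",q.round(4))
E
```

```text
tool [0.0326 0.0007 0.0919]
tool [ 0.0048 -0.0322  0.0918]
tool [0.0048 0.0336 0.0919]
```

The pocket rim puts the centre within 2 mm of the tool. I'll lower and release.

{"op": "servo_tool", "data": {"plan": "-0.001 0 0.03 0;-0.001 0 0.05 0;-0.001 0 0.06 0;-0.001 0 0.065 0;-0.001 0 0.0685 0;-0.001 0 0.0685 0;-0.001 0 0.0685 0;-0.001 0 0.0685 0"}}

```text
t: 24.25
tool_pos: [0.6064, 0.132, 0.0331]
orientation: [2.106, 2.329, 0.003]
force: [0.3, -0.6, -0.4]
opening: 0.0503
gripper_force: 10.0
```

{"op": "servo_tool", "data": {"plan": "0 0 0 0;0 0 0 0;0 0 0 0;0 0 0 0;0 0 0 0;0 0 0 0;0 0 0 0;0 0 0 0;0 0 0 0", "grip": -1}}

```text
t: 25.0
tool_pos: [0.6053, 0.1318, 0.0316]
orientation: [-2.107, -2.33, 0.0]
force: [0.9, -1.2, -0.1]
opening: 0.0928
gripper_force: 0.0
```

{"op": "servo_tool", "data": {"plan": "0 0 -0.03 0;0 0 -0.06 0;0 0 -0.1 0;0 0 -0.14 0;-0.04 0 -0.18 0;-0.06 0 -0.22 0;-0.06 0 -0.22 0;-0.06 0 -0.22 0;-0.06 0 -0.22 0;-0.06 0 -0.22 0"}}

```text
t: 25.83
tool_pos: [0.6106, 0.0725, 0.25]
orientation: [-2.106, -2.329, 0.002]
force: [0.2, 0.2, -0.8]
opening: 0.0931
gripper_force: 0.0
```

```bash
python3 - <<'E'
from h import *
s=status.read_state();c=snap("wrist","w13.png");cv2.imwrite("pics/z13.png",c["image"][0:260])
print(s["t"],s["tool_pos"])
E
```

```text
25.8333 [0.6106278  0.07247186 0.25001229]
```

View pics/z13.png

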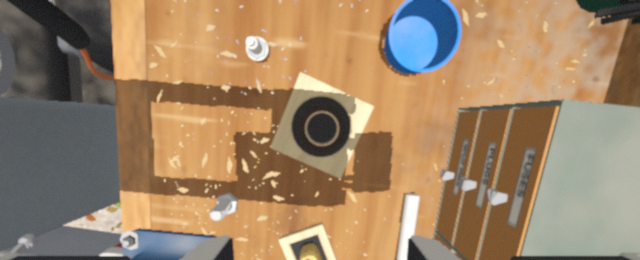

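The roll lies concentric in its round pocket at (322,127) and the spark plug is still standing at (257,48). The other three were checked earlier, so I'm handing in.

```bash
python3 - <<'E'
from h import *
print(robot.close_job())
E
```

```text
the job is handed in; nothing more can be done
None
```

I placed all four things in their pockets, left the spark plug standing and handed the job in at about 26 s; it returned no verdict, and I viewed 16 pictures, two over your limit of 14.

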